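# Snap the wafer box lid shut all round

## Robot

A 6-joint arm with a two-finger parallel gripper is mounted at the origin on the work surface. World frame = base frame: x ahead of the robot, y to its left, z up, the work surface at z = 0. Lengths are in m, angles in rad, forces in N, time in s.
With the tool pointing down it reaches from about 0.325 to 0.9 m from the base axis. Payload 6.1 kg.
Tool frame: the origin (TCP) lies at the very end of the fingers, on their centre line; the grasp point (between the pads) lies 19 mm behind it (r.tcp_to_grasp is the distance from the TCP to the grasp point, in m); y points along the fingers, x is the direction in which the jaws open and shut, and the axes are right-handed (so a half turn about y gives the same grasp; the last joint's range is limited). The gripper opens to 85 mm and grips with 20 to 120 N. Pads are 22 mm wide; open, the fingers measure 114 mm over their backs; the gripper's body (76 mm by 85 mm) begins 54 mm behind the grasp point. The pads swing forward as they close: fully open they stand 13 mm farther back than shut.
Start: joints at [-1.336, 0.22, 1.526, -0, 1.395, -0.126], TCP at [0.221, -0.585, 0.231] pointing down, gripper open.
Joint ranges: [-2.98, 2.98], [-0.91, 2.08], [0.09, 2.57], [-1.24, 4.39], [0.2, 2.65], [-2.68, 2.68]. Speed limits (rad/s): [2.57, 2.57, 3.01, 3.14, 3.14, 3.14].

## Interface

Orientations are given as a unit quaternion [w, x, y, z].
In Python, from bench import r gives the robot as it stands. The module is installed in compiled form; this text tells all that it offers.
- The arm moves only by the tool apply_moves, never from a script. Its argument "moves" is a list of rows, each an object with "gripper": the gripper's target within -1 to 1 (fully open at 1, half-way at 0, shut at -1); "translation": the shift along the tool's x, y, z in m, a list of three; "roll": the turn about the tool's y in degrees. In form: [{"gripper": gripper, "translation": [tx, ty, tz], "roll": roll}, ...]. A call has 1 to 20 rows; each row shifts and turns the pose as measured when the row begins, along the tool's axes as they then stand; what a row does not reach is not made up. A row lasts 1/10 s, in which the tool goes at most 50 mm and 8.59 degrees, less where a joint would pass 70% of its speed; a pose out of reach is approached as far as the arm can. A call with a gripper value outside its range is refused whole. The fingers move at their own pace and stop on an object; the grip force is fixed at half the most. Time passes only in rows, so rows that do not move let the fingers close. It gives the time, the measured TCP pose, the force and the opening at its end, in the units of the state.
- r.observe(): the state, without advancing time (a new reading comes with each control period).
- r.grab_frame(name): name is "side" or "top"; returns the picture (480x640x3 uint8, blue, green, red); there is no depth.
- r.calibration(name): a dict with "K" (3x3 intrinsics, pixels), "rvec" (rotation vector, rad) and "tvec" (3), from world to camera coordinates, as OpenCV has them. Camera axes: x right, y down, z forward; pixel columns grow to the right and rows downward; lengths in m; the calibration is good to about 2 mm. A picture is of the moment at which its call begins. calibration takes no time and is no camera call.
- r.close_job(): hands the job in, once; it reports no verdict.
Trained networks look in the newest picture that a camera, given by its name, has taken for a name from the list of things; names that differ only in an ending like _2 or _b are one class to them, and where a whole thing is asked for, a point or a joint stands for the part that bears it (a point fixed in the world has none). Each returns a list of dicts, best first, with "p" (0 to 1); they miss things now and then, are a little off and sometimes report something else, mostly with a low value. They report only what shows in the picture. A call takes as long as a camera call.
- r.spot_in(name, camera): "uv" ([column, row] in pixels, amid what is visible of it).
The state is a dict: "clock": time; "joint_pos": joint angles; "qd": joint speeds; "tau": joint torques, N m; "ee_pos": TCP position; "orientation": TCP orientation; "contact_force": force on the tool from outside, world axes, zero at the start; "moment": the same for the moment, N m; "finger_gap": finger opening in m.
Only numpy, scipy, OpenCV 4.12 (cv2) and the standard library are available. Lean on these libraries where they do the work, as an engineer would, in place of code of your own. Each camera call takes 0.05 s, during which the arm holds its last target. There are 200 camera calls.

## Task

The lid of the clear wafer box has only been laid on: the four snap sections of its rim, one in the middle of each side, are still standing up. Go round the rim and press each one down with the fingertips until it clicks shut and stays flat, so that the box is closed on all four sides. Leave the box standing where it is, without lifting, tipping or shoving it along the counter, and leave the cups, bowl, jar and spoon around it alone.

Things in the scene. Friction and masses are not known exactly. Their poses are not given: they have to be found in the camera images.
- box: Clear plastic tub full of rolled wafers, 150 x 170 mm (x, y) and 100 mm high, 0.7 to 1 kg, loose on the counter, with a soft white plastic lid on it, 172 x 192 mm over its lips. Origin: centre of its underside, on the counter; x and y along its sides, z up.
- lid_mid (a point): Centre of the lid's flat top, 102 mm above the counter. The rigid centre panel (111 x 131 mm) and the four rounded corners (top at 104 mm) are already seated; pressing on them shuts nothing. Between the corners, in the middle of each side, is one snap section of the rim. Standing up, it slopes up and outward, its lip 10 mm above the corners beside it; shut, it is level with them.
- near (a joint): Snap section of the lid rim on the -x side of the box (the side nearest the robot at yaw 0): a plate 100 mm long and 29 mm from fold to lip. Its turn about the fold, rad: 0 = standing up (start), 0.34 = fully down on a hard stop; shut and released it rests at about 0.32. Pressed straight down near the lip it gives at about 8 N (more nearer the fold); past about 0.2 it clicks shut by itself and stays, short of that it springs back up.
- near_press (a point): Where to press the near section: on its top face, at mid-length, 22 mm out from the fold and 8 mm in from the lip, marked by small raised ribs. When shut it is 78 mm from the box's centre line along its -x, 104 mm above the counter; about 7 mm higher when up.
- left (a joint): Snap section of the lid rim on the +y side of the box (robot's left): a plate 84 mm long and 29 mm from fold to lip. Its turn about the fold, rad: 0 = standing up (start), 0.34 = fully down on a hard stop; shut and released it rests at about 0.32. Pressed straight down near the lip it gives at about 8 N (more nearer the fold); past about 0.2 it clicks shut by itself and stays, short of that it springs back up.
- left_press (a point): Where to press the left section: on its top face, at mid-length, 22 mm out from the fold and 8 mm in from the lip, marked by small raised ribs. When shut it is 88 mm along its +y, 104 mm above the counter; about 7 mm higher when up.
- far (a joint): Snap section of the lid rim on the +x side of the box (away from the robot): a plate 100 mm long and 29 mm from fold to lip. Its turn about the fold, rad: 0 = standing up (start), 0.34 = fully down on a hard stop; shut and released it rests at about 0.32. Pressed straight down near the lip it gives at about 8 N (more nearer the fold); past about 0.2 it clicks shut by itself and stays, short of that it springs back up.
- far_press (a point): Where to press the far section: on its top face, at mid-length, 22 mm out from the fold and 8 mm in from the lip, marked by small raised ribs. When shut it is 78 mm along its +x, 104 mm above the counter; about 7 mm higher when up.
- right (a joint): Snap section of the lid rim on the -y side of the box (robot's right): a plate 84 mm long and 29 mm from fold to lip. Its turn about the fold, rad: 0 = standing up (start), 0.34 = fully down on a hard stop; shut and released it rests at about 0.32. Pressed straight down near the lip it gives at about 8 N (more nearer the fold); past about 0.2 it clicks shut by itself and stays, short of that it springs back up.
- right_press (a point): Where to press the right section: on its top face, at mid-length, 22 mm out from the fold and 8 mm in from the lip, marked by small raised ribs. When shut it is 88 mm along its -y, 104 mm above the counter; about 7 mm higher when up.
- cups: Upside-down stack of white paper ice-cream cups, 88 mm across at the foot and 128 mm high, loose; origin at the centre of its underside. Bystander.
- bowl: Red soup bowl, 110 mm across the rim, 60 mm high, loose; origin at the centre of its underside. Bystander.
- jar: Amber glass topping jar with a steel cap, 68 mm across, 105 mm high, loose; origin at the centre of its underside. Bystander.
- spoon: Steel spoon lying flat on the counter, about 180 mm long, loose, between the box and the robot; x along it. Bystander.

How it is judged:
At the end, for the whole second after the job is handed in: All four snap sections of the lid are shut (each turned down beyond 0.28 rad, at rest about 0.32), the box stands flat and still on the counter within 50 mm of where it was, and the cups, bowl, jar and spoon are each within 40 mm of where they were (value of joint each of near, left, far, right above 0.28 rad and distance of box from where it was at the start of the episode below 0.05 m and angle between box's own z axis and vertical below 0.05 rad and height (world z) of box below 0.005 m and linear speed of box below 0.02 m/s and distance of each of cups, bowl, jar, spoon from where it was at the start of the episode below 0.04 m); the robot touches nothing.
It fails at once if the box is lifted off the counter or tipped (height (world z) of box above 0.02 m or angle between box's own z axis and vertical above 0.2 rad).
It fails at once if the box is shoved more than 50 mm (distance of box from where it was at the start of the episode above 0.05 m).
It fails at once if a bystander is moved, lifted or knocked over (distance of any of cups, bowl, jar, spoon from where it was at the start of the episode above 0.04 m or angle between any of cups, bowl, jar's own z axis and vertical above 0.5 rad).
It also fails if it takes over 48 s, if anything falls off the work surface, if the arm or the gripper's body presses on something with over 40 N, if the wrist force passes 120 N, or if a joint passes its speed limit or range.

## Working session

There is one attempt and no reset: what is moved stays moved. The work goes in short steps, Python scripts to look and compute and a tool call to move; the robot and the scene stay as the last step left them, time stands still between calls to the robot, and variables do not carry over. Pictures are saved under pics/ and viewed, about 8 in all and at most 12, crops included, and the job is handed in when it is done.

Besides the shell and the picture viewer there is one more tool, called after ">>>" in YAML: its name, and indented under it one key for each argument. apply_moves: Moves the arm, as the interface text tells. Its arguments: {"type":"object","properties":{"moves":{"type":"array"}},"required":["moves"]}

```bash
mkdir -p pics; cat > h.py <<'E'
from bench import r
import numpy as np, cv2
def ray(cam,uv,z):
    c=r.calibration(cam);R=cv2.Rodrigues(np.array(c["rvec"],float))[0];t=np.array(c["tvec"],float).ravel()
    d=R.T@np.linalg.inv(np.array(c["K"]))@np.array([uv[0],uv[1],1.]);o=-R.T@t
    return o+d*(z-o[2])/d[2]
def proj(cam,P):
    c=r.calibration(cam);return cv2.projectPoints(np.array(P,float).reshape(-1,1,3),np.array(c["rvec"],float),np.array(c["tvec"],float),np.array(c["K"],float),None)[0].reshape(-1,2)
E
python3 - <<'E'
from h import *
for c in("top","side"):
    cv2.imwrite(f"pics/{c}0.png",r.grab_frame(c))
for n,z in[("box",.05),("lid_mid",.102),("near_press",.111),("left_press",.111),("far_press",.111),("right_press",.111),("cups",.128),("bowl",.06),("jar",.105),("spoon",.0)]:
  for c in("top","side"):
    for d in r.spot_in(n,c)[:2]:print(n,c,np.round(d["uv"],1),round(d["p"],2),ray(c,d["uv"],z).round(3))
s=r.observe();print(s["clock"],s["ee_pos"],s["orientation"],s["finger_gap"],s["contact_force"])
E
```

```text
box top [415.4 248.5] 0.61 [ 0.562 -0.085  0.05 ]
box side [278.6 203.1] 0.75 [ 0.555 -0.088  0.05 ]
lid_mid top [414.5 244.9] 0.88 [ 0.565 -0.076  0.102]
lid_mid side [278.4 203.9] 0.88 [ 0.601 -0.041  0.102]
lid_mid side [268.3 207.4] 0.46 [ 0.622 -0.049  0.102]
near_press top [435.3 283.4] 0.55 [ 0.497 -0.112  0.111]
near_press side [285.9 166.4] 0.93 [ 0.503 -0.111  0.111]
left_press top [410.6 248.2] 0.74 [ 0.558 -0.068  0.111]
left_press top [375.6 264.7] 0.66 [ 0.527 -0.006  0.111]
left_press side [315.8 191.9] 0.52 [ 0.529 -0.     0.111]
far_press top [399.6 212.1] 0.7 [ 0.622 -0.047  0.111]
far_press side [267.9 208.7] 0.86 [ 0.633 -0.039  0.111]
far_press side [258.2 272.4] 0.74 [0.771 0.073 0.111]
right_press top [452.3 226.2] 0.75 [ 0.599 -0.141  0.111]
right_press side [239.3 182.9] 0.76 [ 0.611 -0.146  0.111]
right_press side [279.3 204.8] 0.71 [ 0.609 -0.03   0.111]
cups top [397.4 212. ] 0.6 [ 0.619 -0.042  0.128]
cups top [501.3 179.5] 0.57 [ 0.681 -0.223  0.128]
cups side [181.3 201.7] 0.83 [ 0.744 -0.174  0.128]
bowl top [354.1 160.6] 0.95 [0.727 0.034 0.06 ]
bowl side [258.5 271.6] 0.61 [0.738 0.034 0.06 ]
jar top [313.1 287.5] 0.85 [0.484 0.103 0.105]
jar top [356.6 157.1] 0.17 [0.722 0.031 0.105]
jar side [361.2 221.6] 0.8 [0.536 0.127 0.105]
jar side [243.  179.2] 0.73 [ 0.592 -0.156  0.105]
spoon top [435.  324.2] 0.91 [ 0.419 -0.132  0.   ]
spoon top [398.6 212.9] 0.28 [ 0.637 -0.058  0.   ]
1.1 [ 0.22063277 -0.58474393  0.23133329] [-0.58159505  0.58161234 -0.40216428  0.40216685] 0.08573464159687741 [ 0.13863049 -0.04038039  0.2217277 ]
```

View pics/top0.png

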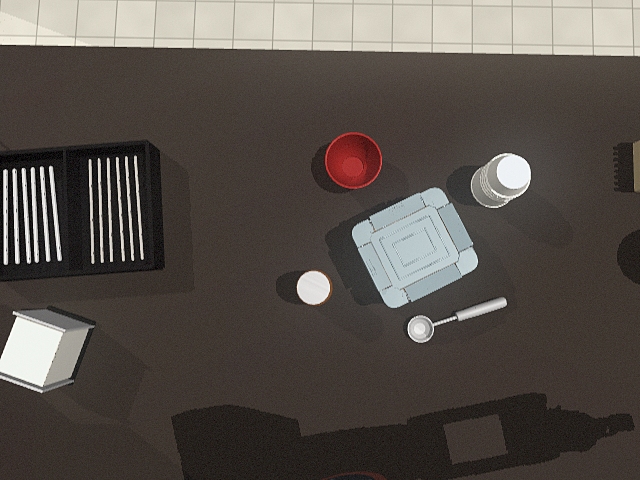

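View pics/side0.png

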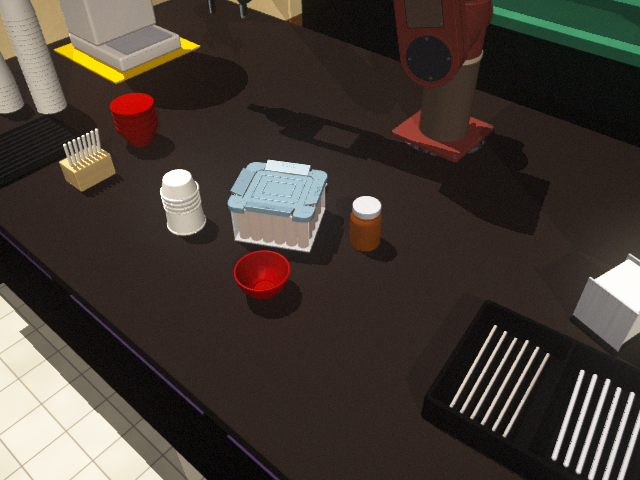

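```bash
cat >> h.py <<'E'
from scipy.spatial.transform import Rotation as Ro
C=np.array([.565,-.0755]);Y=0.5
def pts(C=C,Y=Y):
    u=np.array([np.cos(Y),np.sin(Y)]);v=np.array([-u[1],u[0]])
    return dict(near=C-.078*u,left=C+.088*v,far=C+.078*u,right=C-.088*v)
def tool():
    s=r.observe();q=s["orientation"];return s,Ro.from_quat([q[1],q[2],q[3],q[0]]).as_matrix()
E
python3 - <<'E'
from h import *
s,M=tool();print(M.round(3));x=M[:,0];print("x yaw",np.degrees(np.arctan2(x[1],x[0])),"box",np.degrees(Y))
P=pts();print(P)
im=cv2.imread("pics/top0.png")
for n,p in P.items():
    u=proj("top",[*p,.111])[0];cv2.circle(im,tuple(int(round(a*1)) for a in u),1,(0,0,255),-1)
h=cv2.resize(im[170:330,330:550],None,fx=3.5,fy=3.5);cv2.imwrite("pics/chk.png",h)
E
```

```text
[[ 0.353 -0.     0.936]
 [-0.936 -0.     0.353]
 [ 0.    -1.    -0.   ]]
x yaw -69.32593094043142 box 28.64788975654116
{'near': array([ 0.49654856, -0.11289519]), 'left': array([0.52281055, 0.00172727]), 'far': array([ 0.63345144, -0.03810481]), 'right': array([ 0.60718945, -0.15272727])}
```

View pics/chk.png

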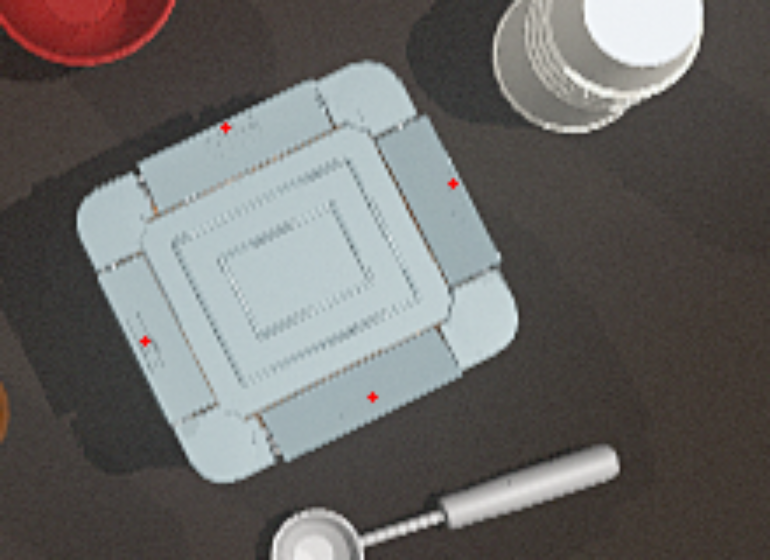

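```bash
python3 - <<'E'
from h import *
F=dict(near=[(263,413),(440,330)],right=[(380,140),(450,290)],left=[(143,252),(215,405)],far=[(155,213),(333,129)])
m={}
for n,e in F.items():
    w=[ray("top",(a/3.5+330-.35,b/3.5+170-.35),.103)[:2] for a,b in e];d=w[1]-w[0];m[n]=(w[0]+w[1])/2
    print(n,m[n].round(4),np.linalg.norm(d).round(4),np.degrees(np.arctan2(d[1],d[0])).round(1))
print((m['near']+m['far'])/2,(m['left']+m['right'])/2, np.linalg.norm(m['near']-m['far']),np.linalg.norm(m['left']-m['right']))
for k in (("near","far"),("right","left")):
    d=m[k[1]]-m[k[0]];print(np.degrees(np.arctan2(d[1],d[0])))
E
```

```text
near [ 0.51  -0.104] 0.0998 -63.6
right [ 0.5909 -0.1357] 0.0845 -154.8
left [ 0.5298 -0.016 ] 0.0859 -153.8
far [ 0.6115 -0.0482] 0.1016 -63.3
[ 0.56072547 -0.07607997] [ 0.56036549 -0.07583699] 0.11581387346182687 0.13443759464735017
28.814088887388856
117.02983508328444
```

```bash
sed -i 's/^C=.*/C=np.array([.5605,-.076]);Y=np.radians(26.6)/' h.py; cat > st.py <<'E'
from h import *
s,M=tool();x=M[:,0]
print(s["clock"],s["ee_pos"].round(4) if hasattr(s["ee_pos"],'round') else s["ee_pos"],"gap",round(s["finger_gap"],4),"roll",-(-63.4-np.degrees(np.arctan2(x[1],x[0]))).round(2)*-1*-1,"F",np.round(s["contact_force"],1))
for n,p in pts().items(): print(n,(M.T@(np.array([*p,.125])-s["ee_pos"])).round(4))
E
echo ok
```

```text
ok
```

>>> apply_moves:
  moves:
    - {"gripper":-1,"translation":[0,0,0],"roll":-6}
    - {"gripper":-1,"translation":[-0.025,0,0.038],"roll":0}
    - {"gripper":-1,"translation":[-0.025,0,0.038],"roll":0}
    - {"gripper":-1,"translation":[-0.025,0,0.038],"roll":0}
    - {"gripper":-1,"translation":[-0.025,0,0.038],"roll":0}
    - {"gripper":-1,"translation":[-0.025,0,0.038],"roll":0}
    - {"gripper":-1,"translation":[-0.025,0,0.038],"roll":0}
    - {"gripper":-1,"translation":[-0.025,0,0.038],"roll":0}
    - {"gripper":-1,"translation":[-0.025,0,0.038],"roll":0}
    - {"gripper":-1,"translation":[-0.025,0,0.038],"roll":0}
    - {"gripper":-1,"translation":[-0.025,0,0.038],"roll":0}
    - {"gripper":-1,"translation":[0,0,0],"roll":0}
    - {"gripper":-1,"translation":[0,0,0],"roll":0}

```text
clock: 2.4
ee_pos: [0.4541, -0.1762, 0.2316]
orientation: [-0.602, 0.602, -0.368, 0.373]
contact_force: [0.4, -0.1, -0.8]
finger_gap: 0.0004
```

```bash
python3 st.py
```

```text
2.4 [ 0.4541 -0.1762  0.2316] gap 0.0004 roll 0.2 F [ 0.4 -0.1 -0.8]
near [-0.0422  0.1066  0.0618]
left [-0.13    0.1064  0.1401]
far [-0.0417  0.1071  0.2178]
right [0.046  0.1073 0.1395]
```

>>> apply_moves:
  moves:
    - {"gripper":-1,"translation":[-0.021,0.03,0.031],"roll":0}
    - {"gripper":-1,"translation":[-0.021,0.03,0.031],"roll":0}
    - {"gripper":-1,"translation":[0,0.025,0],"roll":0}
    - {"gripper":-1,"translation":[0,0.015,0],"roll":0}
    - {"gripper":-1,"translation":[0,0,0],"roll":0}
    - {"gripper":-1,"translation":[0,0,0],"roll":0}

```text
clock: 3.0
ee_pos: [0.4923, -0.117, 0.1306]
orientation: [-0.6, 0.601, -0.369, 0.377]
contact_force: [0.8, -0.2, -0.6]
finger_gap: 0.0002
```

```bash
python3 st.py; python3 -c "
from h import *
im=r.grab_frame('side');cv2.imwrite('pics/a.png',cv2.resize(im[90:270,200:400],None,fx=3,fy=3))"
```

```text
3.0 [ 0.4923 -0.117   0.1306] gap 0.0002 roll -0.29 F [ 0.8 -0.2 -0.6]
near [-0.0061  0.0056  0.0013]
left [-0.0945  0.0049  0.0788]
far [-0.0069  0.0062  0.1573]
right [0.0815 0.0069 0.0797]
```

View pics/a.png

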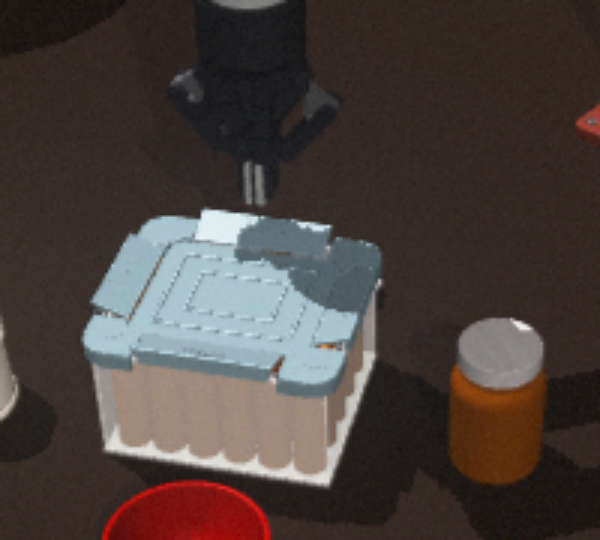

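Closed fingertips (crop pixel 255,205) are just above the near section's lip, as computed. Pressing it now.

>>> apply_moves:
  moves:
    - {"gripper":-1,"translation":[-0.006,0.004,0.002],"roll":0}
    - {"gripper":-1,"translation":[0,0.006,0],"roll":0}
    - {"gripper":-1,"translation":[0,0.005,0],"roll":0}
    - {"gripper":-1,"translation":[0,0.005,0],"roll":0}
    - {"gripper":-1,"translation":[0,0.004,0],"roll":0}
    - {"gripper":-1,"translation":[0,0.003,0],"roll":0}

```text
clock: 3.65
ee_pos: [0.4934, -0.1136, 0.1062]
orientation: [-0.599, 0.601, -0.367, 0.38]
contact_force: [1.1, 0.5, 0.2]
finger_gap: 0.0
```

>>> apply_moves:
  moves:
    - {"gripper":-1,"translation":[0,0.003,0],"roll":0}
    - {"gripper":-1,"translation":[0,0.003,0],"roll":0}
    - {"gripper":-1,"translation":[0,0,0],"roll":0}

```text
clock: 3.95
ee_pos: [0.4937, -0.1137, 0.1038]
orientation: [-0.599, 0.601, -0.367, 0.38]
contact_force: [-3.9, 1.5, 6.3]
finger_gap: -0.0003
```

>>> apply_moves:
  moves:
    - {"gripper":-1,"translation":[0,0.003,0],"roll":0}
    - {"gripper":-1,"translation":[0,0.003,0],"roll":0}

```text
clock: 4.15
ee_pos: [0.4942, -0.114, 0.1025]
orientation: [-0.599, 0.602, -0.367, 0.379]
contact_force: [-14.2, 3.7, 30.9]
finger_gap: 0.0002
```

>>> apply_moves:
  moves:
    - {"gripper":-1,"translation":[0,-0.02,0],"roll":0}
    - {"gripper":-1,"translation":[0,-0.03,0],"roll":0}
    - {"gripper":-1,"translation":[0,0,0],"roll":0}

```text
clock: 4.45
ee_pos: [0.4939, -0.1131, 0.1543]
orientation: [-0.599, 0.602, -0.367, 0.379]
contact_force: [0.5, -1.3, -0.0]
finger_gap: 0.0003
```

```bash
python3 st.py; python3 -c "
from h import *
im=r.grab_frame('side');cv2.imwrite('pics/b.png',cv2.resize(im[90:270,200:400],None,fx=3,fy=3))"
```

```text
4.45 [ 0.4939 -0.1131  0.1543] gap 0.0003 roll -0.33 F [ 0.5 -1.3 -0. ]
near [-0.0039  0.0293 -0.002 ]
left [-0.0923  0.0283  0.0755]
far [-0.0048  0.0303  0.154 ]
right [0.0837 0.0312 0.0765]
```

View pics/b.png

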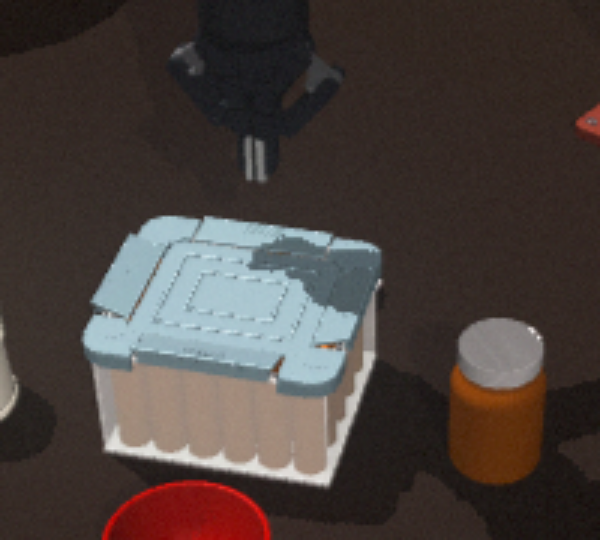

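Near section now lies flush, box unmoved. Next: left.

>>> apply_moves:
  moves:
    - {"gripper":-1,"translation":[-0.031,0,0.025],"roll":0}
    - {"gripper":-1,"translation":[-0.031,0,0.025],"roll":0}
    - {"gripper":-1,"translation":[-0.03,0,0.025],"roll":0}
    - {"gripper":-1,"translation":[0,0,0],"roll":0}
    - {"gripper":-1,"translation":[0,0,0],"roll":0}

```text
clock: 5.0
ee_pos: [0.5177, 0.0062, 0.1454]
orientation: [-0.598, 0.602, -0.371, 0.377]
contact_force: [-0.4, -1.1, -0.5]
finger_gap: 0.0002
```

```bash
python3 st.py
```

```text
5.0 [0.5177 0.0062 0.1454] gap 0.0002 roll -0.49 F [-0.4 -1.1 -0.5]
near [ 0.0931  0.0214 -0.0757]
left [0.0044 0.0204 0.0016]
far [0.0917 0.0214 0.0803]
right [0.1804 0.0224 0.0031]
```

>>> apply_moves:
  moves:
    - {"gripper":-1,"translation":[0.004,0.01,0.002],"roll":0}
    - {"gripper":-1,"translation":[0,0.01,0],"roll":0}
    - {"gripper":-1,"translation":[0,0.008,0],"roll":0}
    - {"gripper":-1,"translation":[0,0.005,0],"roll":0}
    - {"gripper":-1,"translation":[0,0.005,0],"roll":0}
    - {"gripper":-1,"translation":[0,0.004,0],"roll":0}
    - {"gripper":-1,"translation":[0,0.003,0],"roll":0}

```text
clock: 5.7
ee_pos: [0.5211, -0.0005, 0.1022]
orientation: [-0.597, 0.601, -0.374, 0.378]
contact_force: [-17.5, 4.8, 33.5]
finger_gap: 0.0002
```

>>> apply_moves:
  moves:
    - {"gripper":-1,"translation":[0,-0.025,0],"roll":0}
    - {"gripper":-1,"translation":[0,-0.025,0],"roll":0}
    - {"gripper":-1,"translation":[0.029,0,0.026],"roll":0}
    - {"gripper":-1,"translation":[0.029,0,0.026],"roll":0}
    - {"gripper":-1,"translation":[0.028,0,0.025],"roll":0}
    - {"gripper":-1,"translation":[0,0,0],"roll":0}
    - {"gripper":-1,"translation":[0,0,0],"roll":0}

```text
clock: 6.4
ee_pos: [0.6304, -0.0475, 0.1545]
orientation: [-0.596, 0.601, -0.373, 0.379]
contact_force: [-0.7, 0.9, -0.2]
finger_gap: -0.0001
```

```bash
python3 st.py;  python3 -c "
from h import *
im=r.grab_frame('side');cv2.imwrite('pics/c.png',cv2.resize(im[90:270,200:400],None,fx=3,fy=3))"
```

```text
6.4 [ 0.6304 -0.0475  0.1545] gap -0.0001 roll -0.89 F [-0.7  0.9 -0.2]
near [-0.0037  0.0298 -0.1532]
left [-0.0929  0.0287 -0.0766]
far [-0.0062  0.0294  0.0027]
right [ 0.083   0.0305 -0.0739]
```

View pics/c.png

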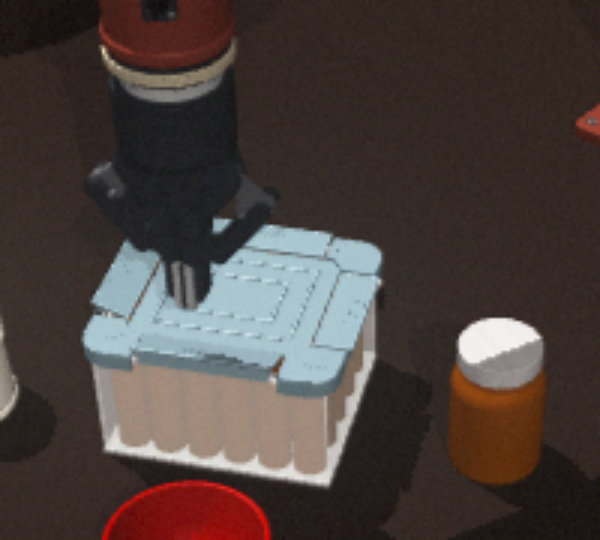

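Left is flush, box still in place. Now far.

>>> apply_moves:
  moves:
    - {"gripper":-1,"translation":[-0.006,0.012,0.003],"roll":0}
    - {"gripper":-1,"translation":[0,0.012,0],"roll":0}
    - {"gripper":-1,"translation":[0,0.01,0],"roll":0}
    - {"gripper":-1,"translation":[0,0.006,0],"roll":0}
    - {"gripper":-1,"translation":[0,0.005,0],"roll":0}
    - {"gripper":-1,"translation":[0,0.004,0],"roll":0}
    - {"gripper":-1,"translation":[0,0.003,0],"roll":0}

```text
clock: 7.15
ee_pos: [0.629, -0.0383, 0.1027]
orientation: [-0.597, 0.601, -0.372, 0.379]
contact_force: [-9.4, 2.9, 26.9]
finger_gap: 0.0
```

>>> apply_moves:
  moves:
    - {"gripper":-1,"translation":[0,-0.025,0],"roll":0}
    - {"gripper":-1,"translation":[0,-0.03,0],"roll":0}
    - {"gripper":-1,"translation":[0.03,0,-0.026],"roll":0}
    - {"gripper":-1,"translation":[0.03,0,-0.026],"roll":0}
    - {"gripper":-1,"translation":[0.028,0,-0.025],"roll":0}
    - {"gripper":-1,"translation":[0,0,0],"roll":0}
    - {"gripper":-1,"translation":[0,0,0],"roll":0}

```text
clock: 7.85
ee_pos: [0.5957, -0.1532, 0.1603]
orientation: [-0.597, 0.602, -0.371, 0.378]
contact_force: [-0.8, -0.3, 0.2]
finger_gap: -0.0001
```

```bash
python3 st.py
```

```text
7.85 [ 0.5957 -0.1532  0.1603] gap -0.0001 roll -0.57 F [-0.8 -0.3  0.2]
near [-0.0845  0.0344 -0.0757]
left [-0.1732  0.0331  0.0014]
far [-0.086   0.0341  0.0803]
right [0.0027 0.0353 0.0032]
```

>>> apply_moves:
  moves:
    - {"gripper":-1,"translation":[0.003,0.015,0.003],"roll":0}
    - {"gripper":-1,"translation":[0,0.015,0],"roll":0}
    - {"gripper":-1,"translation":[0,0.01,0],"roll":0}
    - {"gripper":-1,"translation":[0,0.007,0],"roll":0}
    - {"gripper":-1,"translation":[0,0.005,0],"roll":0}
    - {"gripper":-1,"translation":[0,0.004,0],"roll":0}
    - {"gripper":-1,"translation":[0,0.003,0],"roll":0}

```text
clock: 8.55
ee_pos: [0.6019, -0.1531, 0.1029]
orientation: [-0.597, 0.605, -0.369, 0.377]
contact_force: [-13.6, 1.1, 23.5]
finger_gap: -0.0
```

Now raise and back away toward the robot's right, over clear counter.

>>> apply_moves:
  moves:
    - {"gripper":-1,"translation":[0,-0.025,0],"roll":0}
    - {"gripper":-1,"translation":[0,-0.04,0],"roll":0}
    - {"gripper":-1,"translation":[0,-0.04,0],"roll":0}
    - {"gripper":-1,"translation":[0.02,0,-0.04],"roll":0}
    - {"gripper":-1,"translation":[0.02,0,-0.04],"roll":0}
    - {"gripper":-1,"translation":[0.025,0,-0.03],"roll":0}
    - {"gripper":-1,"translation":[0.04,0,-0.02],"roll":0}
    - {"gripper":-1,"translation":[0.04,0,-0.02],"roll":0}
    - {"gripper":-1,"translation":[0.04,0,-0.02],"roll":0}
    - {"gripper":-1,"translation":[0,0,0],"roll":0}
    - {"gripper":-1,"translation":[0,0,0],"roll":0}

```text
clock: 9.65
ee_pos: [0.531, -0.396, 0.2136]
orientation: [-0.599, 0.606, -0.367, 0.374]
contact_force: [0.5, 0.7, -0.4]
finger_gap: 0.0004
```

```bash
python3 -c "
from h import *
a=r.grab_frame('side')[140:260,140:400];b=r.grab_frame('top')[120:350,280:560]
cv2.imwrite('pics/d.png',cv2.resize(a,None,fx=3,fy=3));cv2.imwrite('pics/e.png',cv2.resize(b,None,fx=2.5,fy=2.5))
t=cv2.imread('pics/top0.png')[120:350,280:560]
for n in('lid_mid','cups','bowl','jar','spoon'):print(n,[(np.round(d['uv'],1),round(d['p'],2)) for d in r.spot_in(n,'top')[:2]])
print(r.observe()['clock'],r.observe()['ee_pos'])"
```

```text
lid_mid [(array([414.7, 247.6]), 0.79), (array([397.4, 213.3]), 0.42)]
cups [(array([498.8, 178.8]), 0.81)]
bowl [(array([355.1, 160. ]), 0.6)]
jar [(array([315.4, 287.4]), 0.88), (array([375.9, 267.7]), 0.35)]
spoon [(array([440.9, 320.5]), 0.72)]
10.0 [ 0.53178848 -0.39459398  0.21482488]
```

View pics/d.png

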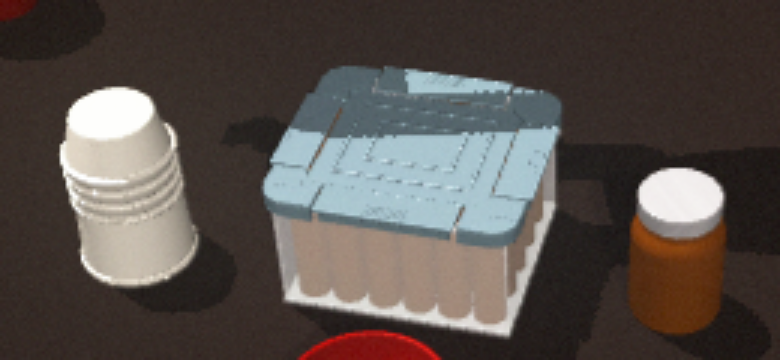

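View pics/e.png

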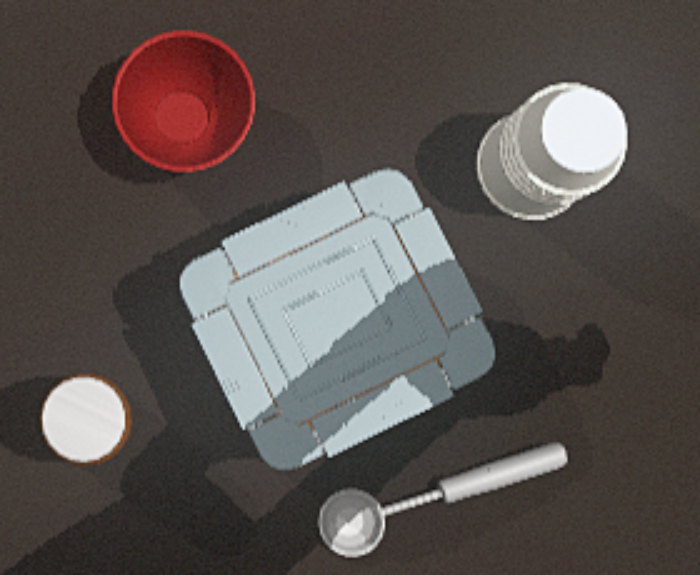

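```bash
python3 -c "
from h import *
d=cv2.imread('pics/side0.png')[150:225,220:335];e=r.grab_frame('side')[150:225,220:335]
o=np.vstack([cv2.resize(x,None,fx=4,fy=4,interpolation=cv2.INTER_CUBIC) for x in(d,e)])
cv2.imwrite('pics/f.png',np.clip(o*1.4,0,255))"
```

```text
[ WARN:0@1.776] global loadsave.cpp:1063 imwrite_ Unsupported depth image for selected encoder is fallbacked to CV_8U.
```

View pics/f.png

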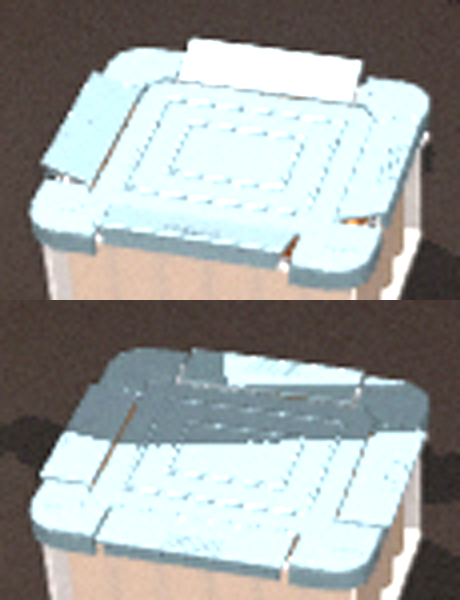

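```bash
python3 -c "
from bench import r
print(r.close_job())"
```

```text
the job is handed in; nothing more can be done
None
```

I pressed all four snap sections (near, left, far, right) straight down at their press points with the closed fingertips. Then I raised the arm clear and handed the job in at about 10 s of the 48 s allowed.

- **Sections shut:** each press went down to the hard stop, with the tip at about 0.1025 m and a vertical force of 24–34 N. Before-and-after side views show all four sections flush with the corners. The joint angles can't be read directly, so that rests on the pictures and the press depths.
- **Sideways force:** each press also pushed sideways by 10–18 N, but the box shows no visible shift in the pictures.
- **Bystanders:** the trained network put the cups, bowl and jar within about 3 px (roughly 5 mm) of where they started. The spoon's reading differed by 7 px (about 12 mm). I put that down to network scatter, because the arm never went near the spoon at low height.
- **Box position:** my first network-based estimate of the box's yaw and centre was off by about 2° and 4 mm. I replaced it with one measured from the fold lines, whose lengths matched the given sizes within 2 mm, before moving.
- **Arm at hand-in:** the arm was clear of everything, with contact force near zero.

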